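# Snap down the four clips of the spare-parts box

## Robot

A 6-joint arm with a two-finger parallel gripper is mounted at the origin on the work surface. World frame = base frame: x ahead of the robot, y to its left, z up, the work surface at z = 0. Lengths are in mm, angles in rad, forces in N, time in s.
With the tool pointing down it reaches from about 275 to 1000 mm from the base axis. Payload 8.4 kg.
Tool frame: the origin (TCP) lies at the centre of the arm's flange, where the gripper is bolted on; the fingertips stand r.tip_extent ahead of it and the grasp point (between the pads) lies 155 mm ahead of it (r.tip_extent is the distance from the TCP to the fingertips, in mm); z points along the fingers, y is the direction in which the jaws open and shut (so a half turn about z gives the same grasp; the last joint's range is limited). The gripper opens to 85 mm and grips with 20 to 120 N. Pads are 22 mm wide; open, the fingers measure 114 mm over their backs; the gripper's body (76 mm by 85 mm) begins 54 mm behind the grasp point. The pads swing forward as they close: fully open they stand 13 mm farther back than shut.
Start: joints at [-1.306, 0.353, 1.633, -0, 1.155, -0.002], TCP at [164.777, -602.891, 404.681] pointing down, gripper open.
Joint ranges: [-2.63, 2.63], [-0.92, 2.1], [0.06, 2.66], [-1.3, 4.44], [0, 2.69], [-3.02, 3.02]. Speed limits (rad/s): [2.22, 2.22, 2.79, 3.14, 3.14, 3.14].

## Interface

Orientations are given as [roll, pitch, yaw] about the fixed x, y, z axes, in that order (R = Rz(yaw) Ry(pitch) Rx(roll)).
In Python, from rig import sense, grab_frame, job, r gives the robot as it stands. The module is installed in compiled form; this text tells all that it offers.
- The arm moves only by the shell command python3 -m creep 'ROWS' [FORCE]. ROWS is JSON, a list of rows, each a list of 7 numbers: the turn, a rotation vector about the tool's x, y, z in rad, then the shift along the tool's x, y, z in mm, then the closure, from 0 (fully open) to 1 (shut). In form: [[wx, wy, wz, dx, dy, dz, fingers], ...]. A call has 1 to 10 rows; each row shifts and turns the pose as measured when the row begins, along the tool's axes as they then stand; what a row does not reach is not made up. A row lasts 1/12 s, in which the tool goes at most 41.7 mm and 7.16 degrees, less where a joint would pass 70% of its speed; a pose out of reach is approached as far as the arm can. A call with a gripper value outside its range is refused whole. The fingers move at their own pace and stop on an object; FORCE is the grip in N (left out, the last holds). Time passes only in rows, so rows that do not move let the fingers close. It gives the time, the measured TCP pose, the force and the opening at its end, in the units of the state.
- sense(): the state, without advancing time (a new reading comes with each control period).
- grab_frame(name): name is "scene" or "top" or "wrist"; returns a dict with "color" (384x512x3 uint8, red, green, blue), "mtx" (3x3 intrinsics, pixels), "T" (4x4, takes a point from camera to world coordinates). Camera axes: x right, y down, z forward; pixel columns grow to the right and rows downward; lengths in mm; the calibration is good to about 2 mm. A picture is of the moment at which its call begins. There is no depth.
- job.sign_off(): hands the job in, once; it reports no verdict.
The state is a dict: "clock": time; "qpos": joint angles; "qvel": joint speeds; "joint_efforts": joint torques, N m; "eef_pos": TCP position; "tcp_rot": TCP orientation; "contact_force": force on the tool from outside, world axes, zero at the start; "wrist_torque": the same for the moment, N m; "opening": opening from 0.0 (shut) to 1.0 (fully open).
Only numpy, scipy, OpenCV 4.12 (cv2) and the standard library are available. Lean on these libraries where they do the work, as an engineer would, in place of code of your own. Each camera call takes 0.05 s, during which the arm holds its last target.

## Task

The lid is sitting on the clear box of copier rollers, but its four black side clips are still flipped open. Flip all four down and press each one in until it snaps shut flat against the side of the box, so that the lid is locked on. Leave the box where it stands and do not disturb the tape roll, the stapler or the carton.

Things in the scene. Friction and masses are not known exactly. Their poses are not given: they have to be found in the camera images.
- box: Clear plastic box full of copier rollers, 3.4 to 5 kg, standing loose on the table: 150 mm (its x) by 200 mm (its y) by 100 mm high. Origin at the centre of its underside; x points away from the robot, give or take 0.45 rad of yaw, z up. Each side carries a catch rib 23 mm below the rim, 65 mm long, standing 9 mm out from the wall, hidden behind the shut clip.
- lid: White plastic lid, 158 x 208 mm, 0.25 kg, already sitting square on the box rim, held only by its weight (1 mm play). Origin at the centre of the underside of its top plate, level with the rim, 100 mm above the table; axes parallel to the box's. Its top lies 7.5 mm above the origin; its skirt hangs 12 mm down outside the wall. A clip is hinged at the middle of each of the four sides.
- clip_near (a joint): Angle (rad) of the black clip on the long side (200 mm) that faces the robot, the box's -x side. 0: hanging straight down, snapped flush on the box; 1.57: sticking out level; larger: raised (starts at 1.4 to 2.3, stop at 2.6). A stiff little hinge keeps it where it is left. At about 0.26 it meets the catch rib; a push inwards of 5 to 9 N at mid-flap takes it over the rib and it snaps to 0; rather less pulls it open again.
- clip_near_edge (a point): Middle of the free edge of clip_near; it moves with the clip. The clip is a flap 70 mm wide, 42 mm from hinge to free edge, 4 mm thick. Its level hinge line runs 10 mm outside the box wall, its middle at [-0.085, 0, -0.002] m in the lid's frame. Shut, its outer face lies 4 mm outside the hinge line (6 mm at the finger lip along the free edge).
- clip_far (a joint): Angle (rad) of the black clip on the long side away from the robot, the box's +x side. 0: hanging straight down, snapped flush on the box; 1.57: sticking out level; larger: raised (starts at 1.4 to 2.3, stop at 2.6). A stiff little hinge keeps it where it is left. At about 0.26 it meets the catch rib; a push inwards of 5 to 9 N at mid-flap takes it over the rib and it snaps to 0; rather less pulls it open again.
- clip_far_edge (a point): Middle of the free edge of clip_far; it moves with the clip. The clip is a flap 70 mm wide, 42 mm from hinge to free edge, 4 mm thick. Its level hinge line runs 10 mm outside the box wall, its middle at [0.085, 0, -0.002] m in the lid's frame. Shut, its outer face lies 4 mm outside the hinge line (6 mm at the finger lip along the free edge).
- clip_left (a joint): Angle (rad) of the black clip on the short side (150 mm) on the robot's left, the box's +y side. 0: hanging straight down, snapped flush on the box; 1.57: sticking out level; larger: raised (starts at 1.4 to 2.3, stop at 2.6). A stiff little hinge keeps it where it is left. At about 0.26 it meets the catch rib; a push inwards of 5 to 9 N at mid-flap takes it over the rib and it snaps to 0; rather less pulls it open again.
- clip_left_edge (a point): Middle of the free edge of clip_left; it moves with the clip. The clip is a flap 70 mm wide, 42 mm from hinge to free edge, 4 mm thick. Its level hinge line runs 10 mm outside the box wall, its middle at [0, 0.110, -0.002] m in the lid's frame. Shut, its outer face lies 4 mm outside the hinge line (6 mm at the finger lip along the free edge).
- clip_right (a joint): Angle (rad) of the black clip on the short side on the robot's right, the box's -y side. 0: hanging straight down, snapped flush on the box; 1.57: sticking out level; larger: raised (starts at 1.4 to 2.3, stop at 2.6). A stiff little hinge keeps it where it is left. At about 0.26 it meets the catch rib; a push inwards of 5 to 9 N at mid-flap takes it over the rib and it snaps to 0; rather less pulls it open again.
- clip_right_edge (a point): Middle of the free edge of clip_right; it moves with the clip. The clip is a flap 70 mm wide, 42 mm from hinge to free edge, 4 mm thick. Its level hinge line runs 10 mm outside the box wall, its middle at [0, -0.110, -0.002] m in the lid's frame. Shut, its outer face lies 4 mm outside the hinge line (6 mm at the finger lip along the free edge).
- tape: Bystander: roll of packing tape lying flat, 104 mm across, 48 mm high. Origin at the centre of its underside.
- stapler: Bystander: black and steel desk stapler, 140 x 36 x 52 mm. Origin at the centre of its underside, x along its length.
- carton: Bystander: closed cardboard carton, 100 x 140 x 60 mm. Origin at the centre of its underside.
There are look-alikes about, which are no part of the job. What is meant by the box is not yellow, and is the larger of those in its own colour.

How it is judged:
By the outcome, as a careful person would: the job done as asked, in the order asked, and still so for the second after the job is handed in, with the robot touching nothing.
It also fails if it takes over 59 s, if anything falls off the work surface, if the arm or the gripper's body presses on something with over 40 N, if the wrist force passes 120 N, or if a joint passes its speed limit or range.

## Working session

There is one attempt and no reset: what is moved stays moved. The work goes in short steps, Python scripts to look and compute and a shell command to move; the robot and the scene stay as the last step left them, time stands still between calls to the robot, and variables do not carry over. Pictures are saved under pics/ and viewed, and the job is handed in when it is done.

```bash
mkdir -p pics; ls; python3 - <<'E'
from rig import sense, grab_frame, job, r
import cv2
print(sense()); print(r.tip_extent)
for n in ["scene","top","wrist"]:
    f=grab_frame(n); cv2.imwrite(f"pics/{n}0.png",f["color"][:,:,::-1]); print(n,f["mtx"].round(1).tolist(),f["T"].round(3).tolist())
E
```

```text
pics
{'clock': 0.0, 'qpos': array([-1.30638346e+00,  3.53657648e-01,  1.63412064e+00,  6.27840424e-05,
        1.15518791e+00, -2.41603675e-03]), 'qvel': array([ 0.00065541, -0.00120736, -0.00127319,  0.00080479,  0.00153464,
       -0.00039794]), 'joint_efforts': array([-2.56170410e-03, -6.05258846e+01, -3.42065156e+01, -2.52649306e-04,
        9.45669017e-03,  2.49185734e-05]), 'eef_pos': array([ 164.73672815, -602.66396503,  403.96135192]), 'tcp_rot': array([-3.14021925e+00, -6.07227888e-05,  2.66803478e-01]), 'contact_force': array([ 1.12540794, -0.02931396,  0.6376227 ]), 'wrist_torque': array([0.05063741, 0.0038507 , 0.07402703]), 'opening': 0.996939731588044}
173.4
scene [[445.0, 0.0, 255.9], [0.0, 445.0, 193.3], [0.0, 0.0, 1.0]] [[-0.494, 0.756, -0.429, 1101.793], [0.87, 0.428, -0.246, 307.075], [-0.002, -0.495, -0.869, 1144.292], [0.0, 0.0, 0.0, 1.0]]
top [[467.0, 0.0, 258.2], [0.0, 467.0, 194.1], [0.0, 0.0, 1.0]] [[-0.018, -0.995, 0.101, 428.552], [-1.0, 0.019, 0.005, -0.147], [-0.007, -0.101, -0.995, 1677.518], [0.0, 0.0, 0.0, 1.0]]
wrist [[333.6, 0.0, 254.7], [0.0, 333.6, 193.0], [0.0, 0.0, 1.0]] [[0.263, -0.923, -0.281, 235.218], [-0.965, -0.252, -0.076, -582.481], [-0.001, 0.291, -0.957, 372.27], [0.0, 0.0, 0.0, 1.0]]
```

View pics/scene0.png

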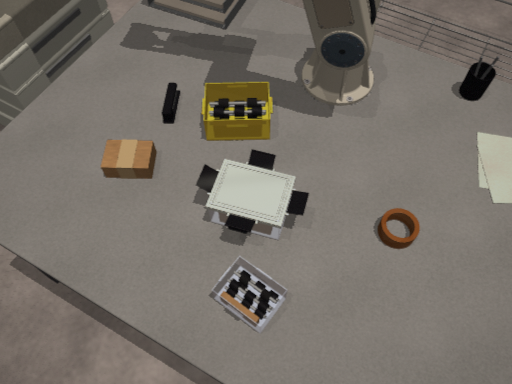

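View pics/top0.png

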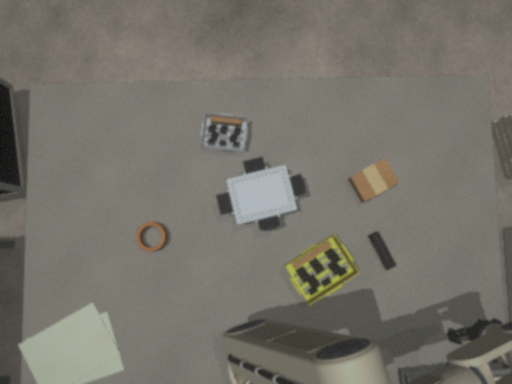

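View pics/wrist0.png

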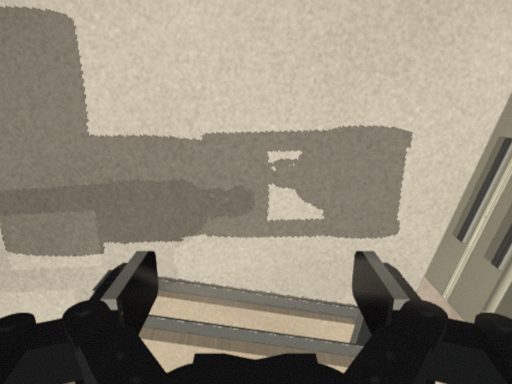

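Candidates: the yellow open box (scene 237,110; top 321,269), the lidless small clear box (scene 250,293; top 226,133), and the larger clear box with the white lid and four black flaps (scene 252,190; top 262,194). I choose the last one and check it in a crop.

```bash
cat > h.py <<'E'
import numpy as np, cv2
from rig import sense, grab_frame, r
def ray(f,uv):
    d=np.linalg.inv(f["mtx"])@np.array([uv[0],uv[1],1.]); T=f["T"]
    return T[:3,3],T[:3,:3]@d
def plane(f,uv,z):
    o,d=ray(f,uv); return o+d*(z-o[2])/d[2]
def proj(f,p):
    T=f["T"]; c=T[:3,:3].T@(np.array(p)-T[:3,3]); q=f["mtx"]@c; return q[:2]/q[2]
E
python3 - <<'E'
from h import *
ims=[]
for n,c,lo in [("scene",(252,195),150),("top",(262,194),150)]:
    f=grab_frame(n); im=f["color"]; 
    hsv=cv2.cvtColor(im,cv2.COLOR_RGB2HSV)
    m=cv2.inRange(hsv,(0,0,165),(180,60,255))
    k,l,st,ce=cv2.connectedComponentsWithStats(m)
    i=l[c[1],c[0]]; print(n,i,st[i],im[c[1],c[0]])
    mm=(l==i).astype(np.uint8)
    cn=max(cv2.findContours(mm,0,2)[0],key=cv2.contourArea)
    h=cv2.convexHull(cn); q=cv2.approxPolyDP(h,5,True)[:,0]
    print(q.tolist())
    P=np.array([plane(f,p,107.5)[:2] for p in h[:,0]]).astype(np.float32)
    print("minrect",cv2.minAreaRect(P))
    x0,y0=c[0]-75,c[1]-60
    crop=cv2.resize(im[y0:y0+120,x0:x0+150],None,fx=4,fy=4,interpolation=cv2.INTER_CUBIC)
    cv2.imwrite(f"pics/crop_{n}.png",crop[:,:,::-1])
E
```

```text
scene 4 [ 206  159   89   67 3775] [195 199 187]
[[224, 159], [294, 176], [280, 225], [206, 205]]
minrect ((589.63720703125, -1.1287612915039062), (173.08274841308594, 219.8218536376953), 14.32280445098877)
top 5 [ 227  166   69   57 2698] [174 180 187]
[[284, 166], [295, 208], [237, 222], [227, 180]]
minrect ((587.7029418945312, -1.861328125), (154.75213623046875, 203.3230438232422), 13.061938285827637)
```

View pics/crop_scene.png

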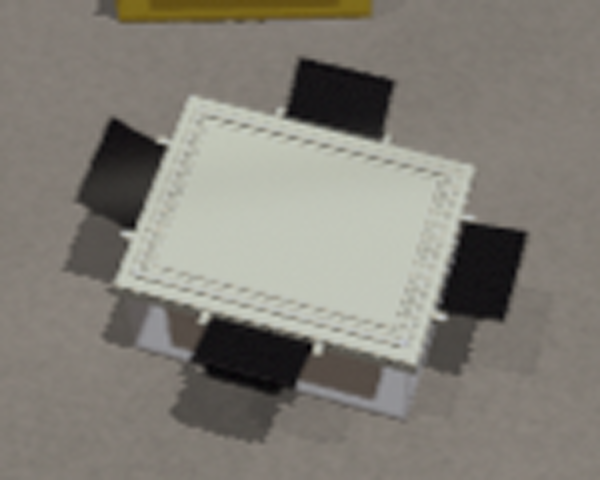

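View pics/crop_top.png

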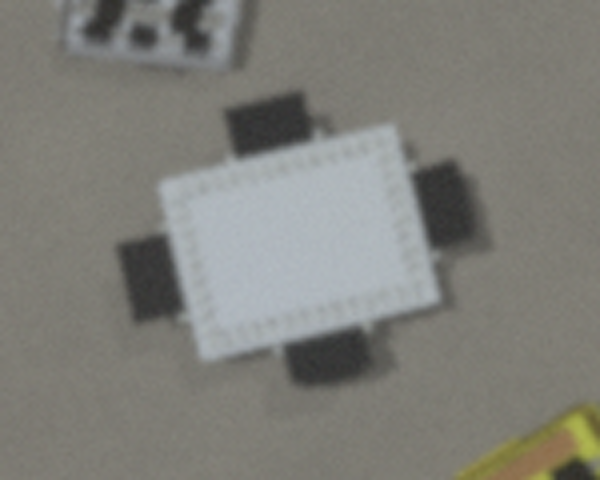

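Crops confirm: the clear box under the white lid has four black flaps sticking out or raised (scene crop 340,95 near; 480,270 left; 250,350 far; 120,175 right). Next I measure the clearances and the flap angles.

```bash
python3 - <<'E'
from h import *
f=grab_frame("top"); g=grab_frame("scene")
c=np.array([588.3,-1.6]); a=0.232
R=np.array([[np.cos(a),-np.sin(a)],[np.sin(a),np.cos(a)]])
def loc(p): return np.r_[R.T@(p[:2]-c),p[2]]
# predicted corners reprojected vs measured
for s in [(79,104),(79,-104),(-79,-104),(-79,104)]:
    w=np.r_[c+R@np.array(s),107.5]; print(s,proj(f,w).round(1),proj(g,w).round(1))
# black flap blobs: edge midpoint by two views
def tri(pt,ps):
    (o1,d1),(o2,d2)=ray(f,pt),ray(g,ps)
    t=np.linalg.lstsq(np.c_[d1,-d2],o2-o1,rcond=None)[0]
    p,q=o1+d1*t[0],o2+d2*t[1]; return (p+q)/2,np.linalg.norm(p-q)
T=lambda x,y:(187+x/4,134+y/4); S=lambda x,y:(177+x/4,135+y/4)
for n,cor in {"near":[((295,383),(302,58)),((370,375),(395,80))],"left":[((137,322),(505,320)),((118,243),(526,232))],
 "far":[((226,110),(293,388)),((302,93),(208,368))],"right":[((455,160),(78,202)),((475,238),(113,118))]}.items():
    for (pt,ps) in cor:
        p,e=tri(T(*pt),S(*ps)); print(n,loc(p).round(0),e.round(1))
print("small box near rim", [loc(plane(f,p,70)).round(0) for p in [(202,149),(246,153)]])
print("yellow", [loc(plane(f,p,80)).round(0) for p in [(286,268),(333,237),(357,270),(310,303)]])
print("tape",plane(f,(152,237),48).round(),loc(plane(f,(152,237),48)).round(),"carton",loc(plane(f,(350,180),60)).round(), loc(plane(f,(363,200),60)).round())
E
```

```text
(79, 104) [225.5 179.1] [281.2 225.7]
(79, -104) [284.8 164. ] [204.9 205.8]
(-79, -104) [296.7 208.9] [223.8 158. ]
(-79, 104) [236.8 224.3] [295.8 175.6]
near [-109.    2.  149.] 59.2
near [-130.    0.  101.] 65.2
left [-25. 151.  -4.] 6.4
left [ 22. 146. 204.] 13.2
far [121.  32. 113.] 3.4
far [120. -31. 103.] 12.1
right [  31. -146.  115.] 2.5
right [ -37. -144.  118.] 2.5
small box near rim [array([208., 160.,  70.]), array([156.,  14.,  70.])]
yellow [array([-262.,  -20.,   80.]), array([-201., -202.,   80.]), array([-328., -251.,   80.]), array([-395.,  -69.,   80.])]
tape [451. 380.  48.] [-46. 403.  48.] carton [ -25. -314.   60.] [-104. -339.   60.]
```

```bash
cat >> h.py <<'E'
C=np.array([588.3,-1.6]); A=0.232
R=np.array([[np.cos(A),-np.sin(A)],[np.sin(A),np.cos(A)]])
def loc(p): return np.r_[R.T@(np.array(p[:2])-C),p[2]]
def wld(p): return np.r_[C+R@np.array(p[:2]),p[2]]
from scipy.spatial.transform import Rotation as Ro
def go(p,yaw=None):
    "steps (tool axes) from now to box-frame tip point p, tool straight down with box-frame yaw"
    s=sense(); P=s["eef_pos"]; M=Ro.from_euler("xyz",s["tcp_rot"]).as_matrix()
    w=wld(p)+[0,0,r.tip_extent]
    y=s["tcp_rot"][2] if yaw is None else A+yaw
    G=Ro.from_euler("xyz",[np.pi,0,y]).as_matrix()
    print("clk",round(s["clock"],2),"tip loc",loc(P-[0,0,r.tip_extent]).round(1),"rot",Ro.from_matrix(M.T@G).as_rotvec().round(3),"shift",(M.T@(w-P)).round(1),"F",(R.T@s["contact_force"][:2]).round(1),s["contact_force"][2].round(1),"op",round(s["opening"],2))
E
python3 - <<'E'
from h import *
f=grab_frame("top"); g=grab_frame("scene")
def tri(pt,ps):
    (o1,d1),(o2,d2)=ray(f,pt),ray(g,ps)
    t=np.linalg.lstsq(np.c_[d1,-d2],o2-o1,rcond=None)[0]
    p,q=o1+d1*t[0],o2+d2*t[1]; return (p+q)/2,np.linalg.norm(p-q)
T=lambda x,y:(187+x/4,134+y/4); S=lambda x,y:(177+x/4,135+y/4)
for n,cor in {"near":[((295,383),(395,80)),((370,375),(302,58))],"left":[((137,322),(526,232)),((118,243),(505,320))]}.items():
    for (pt,ps) in cor:
        p,e=tri(T(*pt),S(*ps)); print(n,loc(p).round(0),e.round(1))
go((-120,0,180),0)
E
```

```text
near [-118.   33.  125.] 5.3
near [-126.  -33.  113.] 2.0
left [-34. 148. 108.] 3.1
left [ 34. 149. 109.] 5.3
clk 0.45 tip loc [-550.4 -487.8  231.2] rot [-0.     0.     0.035] shift [ 447.1 -472.5   51.3] F [-0.4  0.1] 0.2 op 1.0
```

```bash
python3 -m creep '[[0,0,0.035,20,-21,0,1],[0,0,0,28,-29.5,0,1],[0,0,0,28,-29.5,0,1],[0,0,0,28,-29.5,0,1],[0,0,0,28,-29.5,0,1],[0,0,0,28,-29.5,0,1],[0,0,0,28,-29.5,0,1],[0,0,0,28,-29.5,0,1],[0,0,0,28,-29.5,0,1],[0,0,0,28,-29.5,0,1]]'; python3 -c "
from h import *
go((-120,0,180),0)"
```

```text
clock: 1.28
eef_pos: [364.8, -257.1, 403.8]
tcp_rot: [3.135, -0.001, 0.219]
contact_force: [1.5, -0.1, 0.4]
opening: -0.0
clk 1.28 tip loc [-276.3 -197.3  230.4] rot [ 0.007 -0.001 -0.013] shift [ 153.6 -199.7   49.2] F [ 1.4 -0.4] 0.4 op -0.0
```

```bash
python3 -m creep '[[0.007,0,-0.013,25,-31,2,1],[0,0,0,25,-32,2,1],[0,0,0,25,-32,2,1],[0,0,0,25,-32,2,1],[0,0,0,25,-32,5,1],[0,0,0,10,-15,10,1],[0,0,0,0,0,10,1],[0,0,0,0,0,0,1]]'; python3 -c "
from h import *
go((-120,0,150),0)
f=grab_frame('wrist');cv2.imwrite('pics/w1.png',f['color'][:,:,::-1])"
```

```text
clock: 1.95
eef_pos: [460.8, -43.7, 373.1]
tcp_rot: [3.139, -0.011, 0.239]
contact_force: [-0.3, -0.4, 0.4]
opening: 0.002
clk 1.95 tip loc [-133.7  -11.7  199.7] rot [ 0.003 -0.011  0.007] shift [ 13.3 -11.7  49.8] F [-0.3 -0.3] 0.4 op 0.0
```

View pics/w1.png

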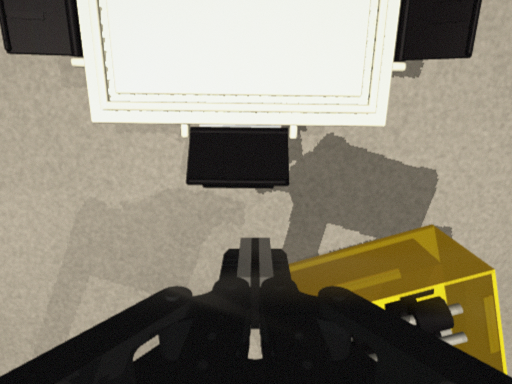

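Wrist view: near flap at (238,156), its lid edge running from (92,123) to (388,126), closed fingertips at (255,245). I check the lid estimate against this edge.

```bash
python3 -c "
from h import *
f=grab_frame('wrist')
for p in [(92,123),(388,126)]: print(loc(plane(f,p,107.5)).round(1), loc(plane(f,p,100)).round(1))
for p in [(78,0),(401,0)]: print(loc(plane(f,p,107.5)).round(1))
for p in [(187,186),(289,186)]: print('edge',loc(plane(f,p,118)).round(1))
go((-120,0,150),0)"
```

```text
[-78.9 100.7 107.5] [-79.5 104.2 100. ]
[ -79.9 -104.5  107.5] [ -80.5 -107.5  100. ]
[ -3.1  99.5 107.5]
[  -1.8 -103.5  107.5]
edge [-120.9   35.2  118. ]
edge [-120.5  -36.   118. ]
clk 2.05 tip loc [-133.9  -12.9  201. ] rot [ 0.004 -0.012  0.005] shift [ 13.4 -13.   51.1] F [-0.3 -0.4] -0.3 op 0.0
```

```bash
python3 -m creep '[[0.004,-0.012,0.005,15,-13,25,1],[0,0,0,1,0,26,1],[0,0,0,0,0,10,1],[0,0,0,0,0,0,1]]'; python3 -c "
from h import *
go((-118,0,53),0)"
```

```text
clock: 2.38
eef_pos: [474.7, -32.9, 315.2]
tcp_rot: [3.139, -0.005, 0.226]
contact_force: [-0.6, 0.2, 0.2]
opening: 0.002
clk 2.38 tip loc [-117.7   -4.3  141.8] rot [ 0.002 -0.005 -0.006] shift [-0.7 -4.5 88.8] F [-0.5  0.3] 0.2 op 0.0
```

```bash
python3 -m creep '[[0.002,-0.005,0,-1,-4,9,1],[0,0,0,0,0,9,1],[0,0,0,0,0,8,1],[0,0,0,0,0,6,1],[0,0,0,0,0,6,1],[0,0,0,0,0,6,1]]'; python3 -c "
from h import *
go((-118,0,53),0)"; python3 -m creep '[[0,0,0,0,0,6,1],[0,0,0,0,0,6,1],[0,0,0,0,0,6,1],[0,0,0,0,0,6,1],[0,0,0,0,0,6,1]]';python3 -c "
from h import *
go((-118,0,53),0)
for n in ['top','scene','wrist']:
  f=grab_frame(n);cv2.imwrite('pics/%s2.png'%n,f['color'][:,:,::-1])"
```

```text
clock: 2.88
eef_pos: [473.0, -32.0, 271.7]
tcp_rot: [3.14, -0.003, 0.222]
contact_force: [-0.9, -1.2, 0.7]
opening: -0.001
clk 2.88 tip loc [-119.2   -3.    98.3] rot [ 0.002 -0.003 -0.01 ] shift [ 1.  -3.1 45.3] F [-1.2 -1. ] 0.7 op -0.0
clock: 3.3
eef_pos: [473.9, -31.9, 239.0]
tcp_rot: [3.139, -0.006, 0.222]
contact_force: [0.3, -1.0, 0.2]
opening: -0.004
clk 3.3 tip loc [-118.3   -3.2   65.6] rot [ 0.002 -0.006 -0.01 ] shift [ 0.2 -3.3 12.6] F [ 0.1 -1. ] 0.2 op -0.0
```

View pics/wrist2.png

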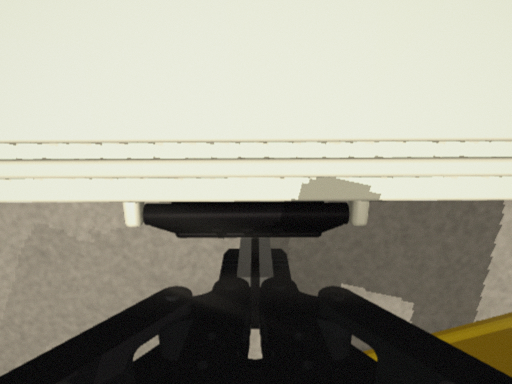

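The near flap (248,217) now hangs steeply in front of the finger. I push it inwards, low on the flap.

```bash
python3 -m creep '[[0.002,-0.006,-0.01,0,-2,8,1],[0,0,0,3,0,0,1],[0,0,0,3,0,0,1],[0,0,0,2,0,0,1],[0,0,0,2,0,0,1]]'; python3 -c "
from h import *
go((-102,0,58),0)"; python3 -m creep '[[0,0,0,2,0,0,1],[0,0,0,2,0,0,1]]';python3 -c "
from h import *
go((-102,0,58),0)"
```

```text
clock: 3.87
eef_pos: [481.8, -27.5, 229.5]
tcp_rot: [-3.141, 0.008, 0.234]
contact_force: [-4.6, -3.9, -2.0]
opening: 0.003
clk 3.87 tip loc [-109.6   -0.7   56.1] rot [-0.001  0.008  0.002] shift [ 7.6 -0.7 -1.9] F [-5.4 -2.7] -2.0 op 0.0
clock: 4.03
eef_pos: [484.4, -26.9, 228.8]
tcp_rot: [-3.14, 0.013, 0.234]
contact_force: [-4.1, -3.5, -2.7]
opening: -0.001
clk 4.03 tip loc [-106.9   -0.7   55.4] rot [-0.001  0.013  0.002] shift [ 4.9 -0.7 -2.6] F [-4.8 -2.5] -2.7 op -0.0
```

```bash
python3 -m creep '[[0,0.01,0,2,0,-2,1],[0,0,0,2,0,0,1]]';python3 -c "
from h import *
go((-102,0,58),0)"; python3 -m creep '[[0,0.01,0,2,0,-1,1],[0,0.0,0,1,0,0,1]]';python3 -c "
from h import *
go((-102,0,58),0)
f=grab_frame('wrist');cv2.imwrite('pics/w3.png',f['color'][:,:,::-1])"
```

```text
clock: 4.2
eef_pos: [487.4, -26.0, 230.3]
tcp_rot: [-3.14, 0.007, 0.234]
contact_force: [-1.3, -0.4, 0.4]
opening: 0.001
clk 4.2 tip loc [-103.8   -0.5   56.9] rot [-0.002  0.007  0.002] shift [ 1.8 -0.5 -1.1] F [-1.3 -0.1] 0.4 op 0.0
clock: 4.37
eef_pos: [490.8, -25.2, 231.5]
tcp_rot: [-3.14, -0.004, 0.234]
contact_force: [-5.9, -2.6, 4.0]
opening: -0.004
clk 4.37 tip loc [-100.3   -0.5   58.1] rot [-0.002 -0.004  0.002] shift [-1.7 -0.5  0.1] F [-6.4 -1.2] 4.0 op -0.0
```

View pics/w3.png

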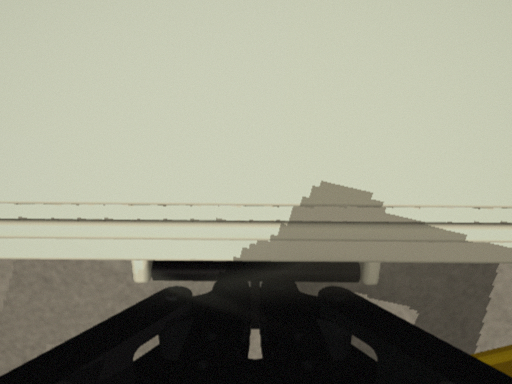

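The force peaked at about 5 N, dropped to about 1 N (the snap), and rose again at the shut position; the flap (260,271) now lies flat. I back off, rise, and head for the right side.

```bash
python3 -m creep '[[0,0,0,-18,0,0,1],[0,0,0,-6,0,-30,1],[0,0,0,0,0,-38,1],[0,0,0,0,0,-38,1],[0,0,-0.12,0,0,-8,1],[0,0,-0.12,0,0,0,1],[0,0,-0.12,0,0,0,1],[0,0,-0.12,0,0,0,1]]'; python3 -c "
from h import *
go((0,-143,165),np.pi/2)
f=grab_frame('wrist');cv2.imwrite('pics/w4.png',f['color'][:,:,::-1])"
```

```text
clock: 5.08
eef_pos: [471.1, -30.7, 355.2]
tcp_rot: [3.13, -0.018, 0.728]
contact_force: [-0.4, 0.5, 0.2]
opening: -0.0
clk 5.08 tip loc [-120.8   -1.4  181.8] rot [ 0.02  -0.01  -1.075] shift [ 38.5 181.9  19.6] F [-0.3  0.6] 0.2 op -0.0
```

View pics/w4.png

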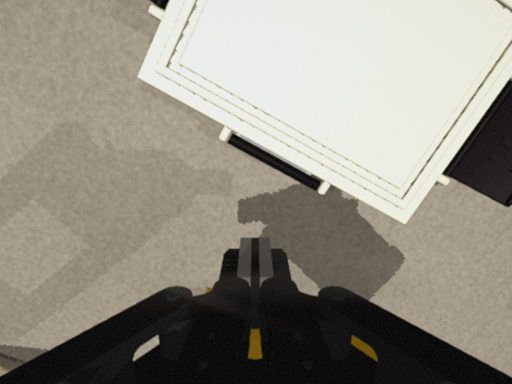

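The near flap at (275,160) is a thin bar tight under the rim: shut. I check that the box did not move.

```bash
python3 -c "
from h import *
f=grab_frame('wrist')
for p in [(139,75),(405,223)]: print(loc(plane(f,p,107.5)).round(1))
for p in [(229,134),(325,188)]: print('hinge',loc(plane(f,p,98)).round(1))
go((0,-143,165),np.pi/2)"; python3 -m creep '[[0.01,-0.005,-0.12,10,34,0,1],[0.01,0,-0.12,10,34,0,1],[0,0,-0.12,10,34,0,1],[0,0,-0.12,0,20,0,1],[0,0,-0.12,0,20,0,1],[0,0,-0.12,0,10,0,1],[0,0,-0.12,0,0,0,1],[0,0,-0.12,0,0,0,1],[0,0,-0.12,0,0,0,1]]'; python3 -c "
from h import *
go((0,-143,150),np.pi/2)"
```

```text
[-77.1 101.7 107.5]
[-77.4 -99.6 107.5]
hinge [-83.3  36.8  98. ]
hinge [-84.1 -40.   98. ]
clk 5.18 tip loc [-120.9   -1.3  181.4] rot [ 0.019 -0.01  -1.078] shift [ 39.2 181.8  19. ] F [-0.2 -0. ] 0.7 op 0.0
clock: 5.93
eef_pos: [621.0, -98.6, 353.5]
tcp_rot: [3.132, -0.012, 1.801]
contact_force: [-0.6, -0.2, -0.2]
opening: -0.002
clk 5.93 tip loc [   9.5 -101.9  180.1] rot [ 0.01  -0.012 -0.002] shift [-41.5  -9.7  29.5] F [-0.6 -0.1] -0.2 op -0.0
```

```bash
python3 -m creep '[[0.01,-0.012,0,-34,-8,0,1],[0,0,0,-9,-2,15,1],[0,0,0,0,0,18,1],[0,0,0,0,0,0,1]]'; python3 -c "
from h import *
go((0,-143,58),np.pi/2)
f=grab_frame('wrist');cv2.imwrite('pics/w5.png',f['color'][:,:,::-1])"
```

```text
clock: 6.27
eef_pos: [623.2, -144.0, 319.4]
tcp_rot: [3.138, 0.001, 1.791]
contact_force: [-0.9, 1.0, -0.1]
opening: 0.004
clk 6.27 tip loc [   1.3 -146.6  146. ] rot [ 0.004  0.002 -0.012] shift [ 3.7 -1.6 87.9] F [-0.7  1.2] -0.1 op 0.0
```

View pics/w5.png

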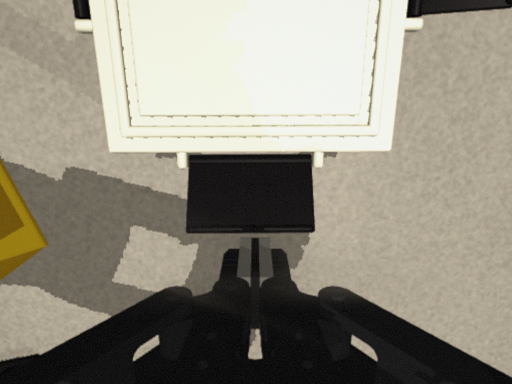

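The right flap (250,195) is straight ahead, still raised. I measure its free edge and the lid edge.

```bash
python3 -c "
from h import *
f=grab_frame('wrist')
for p in [(110,152),(392,151)]: print(loc(plane(f,p,107.5)).round(1))
for p in [(187,231),(314,231)]: print('edge',loc(plane(f,p,117)).round(1),loc(plane(f,p,108)).round(1))
go((0,-143,58),np.pi/2)"
```

```text
[ -76.9 -102.8  107.5]
[  77.6 -104.2  107.5]
edge [ -36.1 -146.1  117. ] [ -38.  -149.9  108. ]
edge [  34.9 -147.1  117. ] [  36.6 -151.   108. ]
clk 6.37 tip loc [   2.1 -146.5  148.6] rot [ 0.006  0.003 -0.01 ] shift [ 3.7 -2.7 90.6] F [ 0.6 -0. ] 0.7 op -0.0
```

```bash
python3 -m creep '[[0.005,0.003,-0.01,4,-2,10,1],[0,0,0,0,0,9,1],[0,0,0,0,0,8,1],[0,0,0,0,0,7,1],[0,0,0,0,0,7,1],[0,0,0,0,0,7,1],[0,0,0,0,0,7,1]]'; python3 -c "
from h import *
go((0,-143,58),np.pi/2)"; python3 -m creep '[[0,0,0,0,0,7,1],[0,0,0,0,0,7,1],[0,0,0,0,0,7,1],[0,0,0,0,0,7,1],[0,0,0,0,0,6,1],[0,0,0,0,0,4,1]]';python3 -c "
from h import *
go((0,-127,58),np.pi/2)
f=grab_frame('wrist');cv2.imwrite('pics/w6.png',f['color'][:,:,::-1])"
```

```text
clock: 6.95
eef_pos: [623.1, -138.2, 266.7]
tcp_rot: [3.134, 0.002, 1.801]
contact_force: [0.4, 0.6, 1.1]
opening: -0.003
clk 6.95 tip loc [   2.4 -140.9   93.3] rot [ 0.007  0.002 -0.001] shift [-2.  -2.7 35.3] F [0.6 0.5] 1.1 op -0.0
clock: 7.45
eef_pos: [623.1, -138.2, 223.3]
tcp_rot: [3.136, 0.001, 1.801]
contact_force: [-0.6, 0.1, 0.4]
opening: -0.003
clk 7.45 tip loc [   2.5 -140.9   49.9] rot [ 0.006  0.001 -0.002] shift [13.9 -2.4 -8.1] F [-0.5  0.2] 0.4 op -0.0
```

View pics/w6.png

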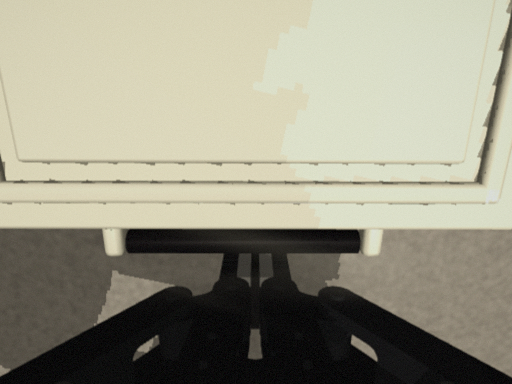

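The right flap (243,242) is down ahead of the fingers. I push it in.

```bash
python3 -m creep '[[0.006,0,0,3,-2,-6,1],[0,0,0,3,0,0,1],[0,0.002,0,3,0,0,1],[0,0.004,0,2,0,0,1],[0,0.004,0,2,0,0,1]]'; python3 -c "
from h import *
go((0,-127,58),np.pi/2)"; python3 -m creep '[[0,0.005,0,2,0,0,1],[0,0.005,0,2,0,0,1]]';python3 -c "
from h import *
go((0,-127,58),np.pi/2)"
```

```text
clock: 7.92
eef_pos: [617.6, -126.8, 229.5]
tcp_rot: [-3.14, -0.006, 1.801]
contact_force: [-0.3, -1.0, 0.1]
opening: 0.001
clk 7.92 tip loc [  -0.3 -128.6   56.1] rot [-0.002 -0.006 -0.001] shift [ 1.6  0.3 -1.9] F [-0.5 -1. ] 0.1 op 0.0
clock: 8.08
eef_pos: [617.7, -125.4, 231.4]
tcp_rot: [3.14, -0.009, 1.804]
contact_force: [0.2, -20.5, -7.1]
opening: 0.003
clk 8.08 tip loc [   0.2 -127.2   58. ] rot [ 0.001 -0.009  0.001] shift [ 0.2 -0.2 -0. ] F [ -4.5 -20. ] -7.1 op 0.0
```

The flap snapped during the first call, so the second pressed on the shut clip at 20 N. I back off and check for box movement.

```bash
python3 -m creep '[[0,0,0,-18,0,0,1],[0,0,0,-6,0,-30,1],[0,0,0,0,0,-38,1],[0,0,0,0,0,-38,1],[0,0,0,0,0,-5,1],[0,0,0,0,0,0,1]]'; python3 -c "
from h import *
f=grab_frame('wrist');cv2.imwrite('pics/w7.png',f['color'][:,:,::-1])
go((0,-127,58),np.pi/2)"
```

```text
clock: 8.58
eef_pos: [622.7, -149.5, 347.5]
tcp_rot: [-3.141, -0.013, 1.804]
contact_force: [0.4, 0.3, -0.7]
opening: -0.001
clk 8.63 tip loc [  -0.2 -152.   174.1] rot [ 0.    -0.013  0.001] shift [ 23.5   0.2 116.4] F [ 1.5 -0.8] 0.9 op -0.0
```

View pics/w7.png

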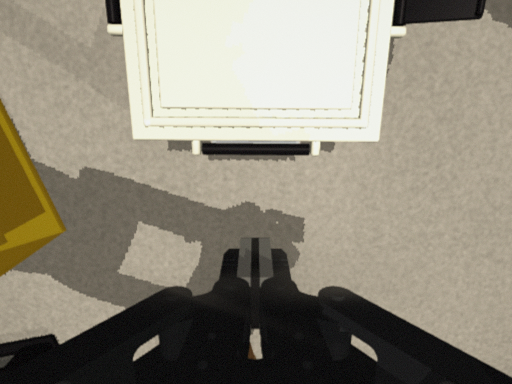

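The right flap (256,148) lies flat under the rim. I measure the box against its earlier pose.

```bash
python3 -c "
from h import *
f=grab_frame('wrist')
for p in [(134,140),(379,141)]: print(loc(plane(f,p,107.5)).round(1))
f=grab_frame('top'); im=f['color']; hsv=cv2.cvtColor(im,cv2.COLOR_RGB2HSV)
m=cv2.inRange(hsv,(0,0,165),(180,60,255)); k,l,st,ce=cv2.connectedComponentsWithStats(m); 
cv2.imwrite('pics/t7.png',cv2.resize(im[120:260,180:360],None,fx=4,fy=4)[:,:,::-1])
go((118,0,180),0)"
```

```text
[ -76.5 -102.9  107.5]
[  76.6 -103.4  107.5]
clk 8.73 tip loc [  -0.9 -151.7  171.3] rot [-0.014 -0.009  1.572] shift [151.6 119.2  -7. ] F [0.8 0.3] 0.3 op 0.0
```

View pics/t7.png

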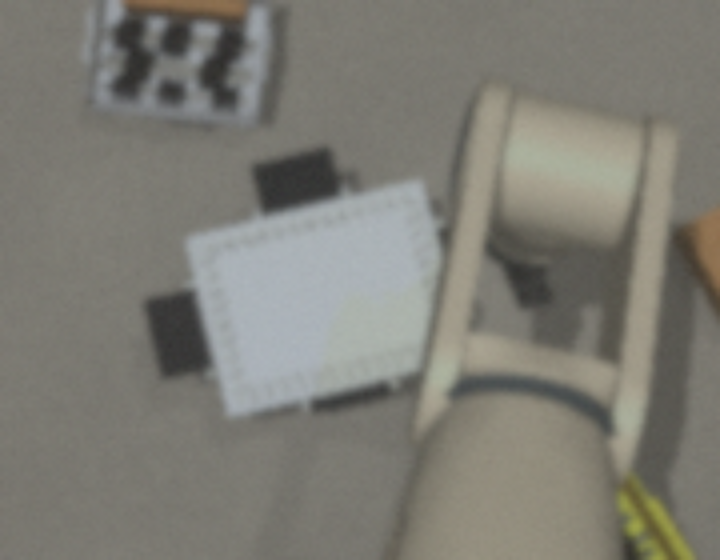

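The box stands where it was (lid edge unchanged within 1 mm). Next is the left side, crossing above the lid in the same orientation.

```bash
python3 -m creep '[[0,-0.013,0,25,0,-5,1],[0,0,0,40,0,0,1],[0,0,0,40,0,0,1],[0,0,0,40,0,0,1],[0,0,0,40,0,0,1],[0,0,0,40,0,0,1],[0,0,0,40,0,0,1],[0,0,0,25,0,0,1],[0,0,0,10,0,0,1],[0,0,0,0,0,0,1]]'; python3 -c "
from h import *
go((0,145,58),np.pi/2)
f=grab_frame('scene');cv2.imwrite('pics/s8.png',cv2.resize(f['color'][120:260,170:350],None,fx=4,fy=4)[:,:,::-1])
f=grab_frame('wrist');cv2.imwrite('pics/w8.png',f['color'][:,:,::-1])"
```

```text
clock: 9.57
eef_pos: [544.3, 153.5, 334.0]
tcp_rot: [-3.113, -0.005, 1.801]
contact_force: [-0.7, -1.2, 0.5]
opening: -0.002
clk 9.57 tip loc [ -7.2 161.1 160.6] rot [-0.028 -0.006 -0.002] shift [-16.6  10.1 102.2] F [-1. -1.] 0.5 op -0.0
```

View pics/s8.png

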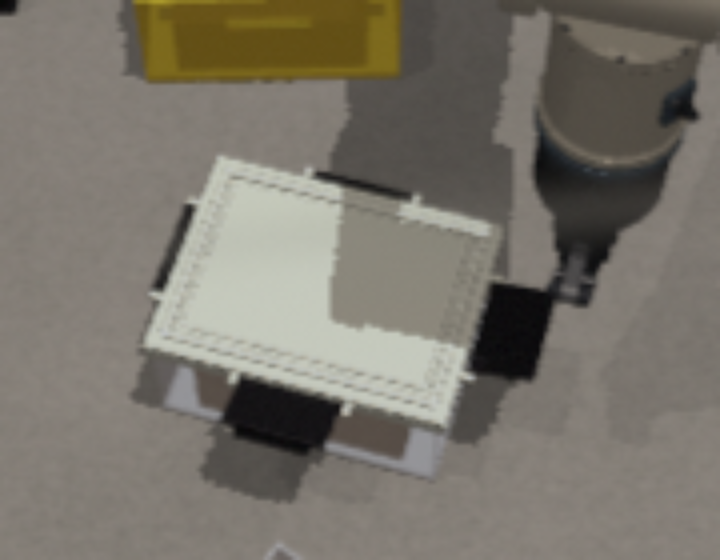

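Near (360,185) and right (175,250) flaps are shut. The left flap (515,330) is out about level, with the fingertips (573,290) above its outer edge. I centre on it and press down.

```bash
python3 -m creep '[[-0.028,-0.006,0,-14,7,5,1],[0,0,0,-3,3,10,1],[0,0,0,0,0,0,1]]'; python3 -c "
from h import *
go((0,145,58),np.pi/2)"
```

```text
clock: 9.92
eef_pos: [559.6, 133.1, 317.3]
tcp_rot: [-3.141, 0.002, 1.797]
contact_force: [-1.6, 0.5, -0.4]
opening: 0.002
clk 9.92 tip loc [  3.1 137.7 143.9] rot [-0.     0.002 -0.005] shift [ 7.5 -3.1 85.9] F [-1.4  0.8] -0.4 op 0.0
```

```bash
python3 -m creep '[[0,0.002,-0.005,6,-3,10,1],[0,0,0,0,0,10,1],[0,0,0,0,0,9,1],[0,0,0,0,0,8,1],[0,0,0,0,0,7,1]]'; python3 -c "
from h import *
go((0,145,58),np.pi/2)"; python3 -m creep '[[0,0,0,0,0,7,1],[0,0,0,0,0,7,1],[0,0,0,0,0,7,1],[0,0,0,0,0,7,1],[0,0,0,0,0,7,1],[0,0,0,0,0,6,1]]';python3 -c "
from h import *
go((0,127,58),np.pi/2)
f=grab_frame('scene');cv2.imwrite('pics/s9.png',cv2.resize(f['color'][120:260,170:350],None,fx=4,fy=4)[:,:,::-1])"
```

```text
clock: 10.33
eef_pos: [555.2, 136.2, 269.3]
tcp_rot: [-3.139, -0.001, 1.798]
contact_force: [0.4, -0.4, 0.6]
opening: 0.001
clk 10.33 tip loc [ -0.6 141.7  95.9] rot [-0.002 -0.001 -0.005] shift [ 3.2  0.6 37.9] F [ 0.3 -0.5] 0.6 op 0.0
clock: 10.83
eef_pos: [554.7, 136.7, 223.3]
tcp_rot: [-3.138, -0.001, 1.799]
contact_force: [0.3, -0.3, -0.5]
opening: 0.001
clk 10.83 tip loc [ -0.9 142.3  49.9] rot [-0.003 -0.001 -0.004] shift [-15.3   0.9  -8.2] F [ 0.3 -0.4] -0.5 op 0.0
```

View pics/s9.png

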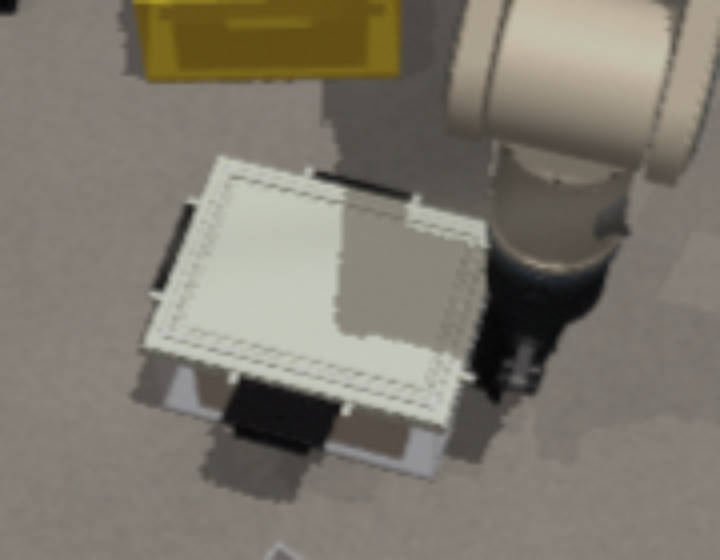

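The left flap has folded down behind the fingertips (520,375). I push inwards in small steps, checking force after each.

```bash
python3 -m creep '[[-0.003,0,0,-3,0,-6,1],[0,0,0,-3,0,0,1],[0,-0.002,0,-3,0,0,1]]'; python3 -c "
from h import *
go((0,127,58),np.pi/2)"; python3 -m creep '[[0,-0.003,0,-2,0,0,1]]';python3 -m creep '[[0,-0.003,0,-2,0,0,1]]'; python3 -c "
from h import *
go((0,127,58),np.pi/2)"
```

```text
clock: 11.13
eef_pos: [555.9, 128.1, 227.6]
tcp_rot: [-3.138, 0.0, 1.799]
contact_force: [-1.9, 6.7, -5.0]
opening: -0.002
clk 11.13 tip loc [ -1.8 133.7  54.2] rot [-0.004  0.    -0.004] shift [-6.7  1.8 -3.8] F [-0.3  7. ] -5.0 op -0.0
clock: 11.22
eef_pos: [556.2, 126.1, 227.8]
tcp_rot: [-3.138, 0.002, 1.798]
contact_force: [-1.5, 5.1, -3.7]
opening: 0.001
clock: 11.3
eef_pos: [556.6, 124.1, 228.0]
tcp_rot: [-3.138, 0.005, 1.798]
contact_force: [-0.9, 2.7, -1.8]
opening: 0.002
clk 11.3 tip loc [ -1.9 129.6  54.6] rot [-0.004  0.005 -0.005] shift [-2.6  1.9 -3.4] F [-0.3  2.9] -1.8 op 0.0
```

```bash
python3 -m creep '[[0,0.003,0,-2,0,-1,1]]'; python3 -c "
from h import *
go((0,127,58),np.pi/2)
f=grab_frame('scene');cv2.imwrite('pics/s10.png',cv2.resize(f['color'][120:260,170:350],None,fx=4,fy=4)[:,:,::-1])"
```

```text
clock: 11.38
eef_pos: [557.1, 121.9, 229.2]
tcp_rot: [-3.138, 0.002, 1.798]
contact_force: [-0.6, 1.1, -0.3]
opening: -0.001
clk 11.38 tip loc [ -2.  127.4  55.8] rot [-0.004  0.002 -0.005] shift [-0.4  2.  -2.2] F [-0.4  1.2] -0.3 op -0.0
```

```bash
python3 -m creep '[[0,0.002,0,-1.5,0,-1,1]]'; python3 -m creep '[[0,0,0,-1,0,0,1]]'
```

```text
clock: 11.52
eef_pos: [557.8, 119.9, 230.9]
tcp_rot: [-3.139, -0.0, 1.798]
contact_force: [-0.6, 0.7, 0.1]
opening: -0.002
clock: 11.6
eef_pos: [558.3, 118.7, 231.4]
tcp_rot: [-3.14, -0.0, 1.797]
contact_force: [-1.6, 8.0, -2.7]
opening: -0.001
```

Contact is now firm at the shut position (8 N). I back off, rise, and look.

```bash
python3 -m creep '[[0,0,0,18,0,0,1],[0,0,0,6,0,-30,1],[0,0,0,0,0,-38,1],[0,0,0,0,0,-38,1],[0,0,-0.12,0,0,-10,1],[0,0,-0.12,0,0,0,1],[0,0,-0.12,0,0,0,1],[0,0,-0.12,0,0,0,1]]'; python3 -c "
from h import *
go((118,0,180),np.pi)
f=grab_frame('scene');cv2.imwrite('pics/s11.png',cv2.resize(f['color'][120:260,170:350],None,fx=4,fy=4)[:,:,::-1])"
```

```text
clock: 12.27
eef_pos: [554.0, 140.9, 355.6]
tcp_rot: [3.141, 0.003, 2.291]
contact_force: [0.4, -0.0, -0.7]
opening: -0.004
clk 12.27 tip loc [ -0.6 146.6 182.2] rot [-1.000e-03  3.000e-03 -1.083e+00] shift [-185.    36.1    2.7] F [ 0.4 -0.1] -0.7 op -0.0
```

View pics/s11.png

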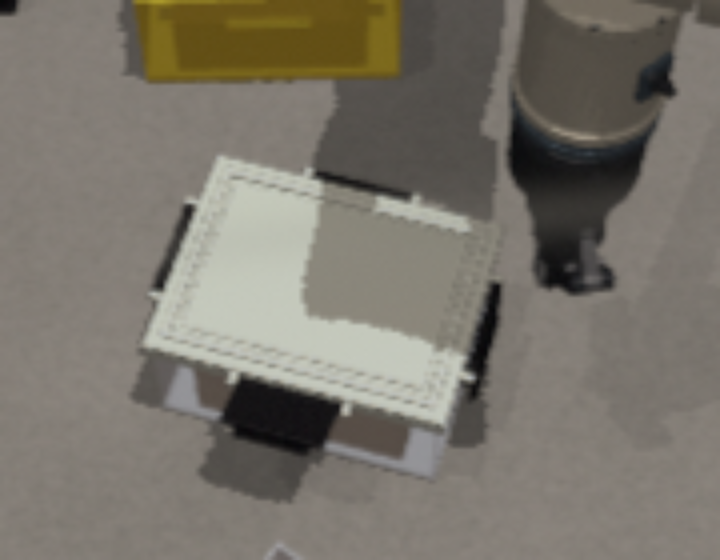

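The left flap (485,340) hangs flat now. On to the far side.

```bash
python3 -m creep '[[0,0,0,-37,7,0,1],[0,0,0,-38,7,0,1],[0,0,0,-38,8,0,1],[0,0,0,-37,7,0,1],[0,0,0,-30,5,0,1],[0,0,-0.12,0,0,0,1],[0,0,-0.12,0,0,0,1],[0,0,-0.12,0,0,0,1],[0,0,-0.12,0,0,0,1],[0,0,-0.12,0,0,0,1]]';python3 -m creep '[[0,0,-0.12,0,0,0,1],[0,0,-0.12,0,0,0,1],[0,0,-0.12,0,0,0,1],[0,0,-0.12,0,0,0,1]]'; python3 -c "
from h import *
go((118,0,150),np.pi)"
```

```text
clock: 13.15
eef_pos: [705.7, 19.0, 355.4]
tcp_rot: [-3.138, 0.005, 2.891]
contact_force: [0.8, -0.6, 0.1]
opening: -0.007
clock: 13.48
eef_pos: [705.7, 17.3, 354.6]
tcp_rot: [-3.135, 0.001, -2.902]
contact_force: [-0.1, -0.6, -0.5]
opening: -0.0
clk 13.48 tip loc [118.6  -8.6 181.2] rot [-0.006  0.001  0.007] shift [ 0.5  8.8 31.1] F [-0.2 -0.6] -0.5 op -0.0
```

```bash
python3 -m creep '[[-0.006,0,0.007,0,4,20,1],[0,0,0,0,0,12,1],[0,0,0,0,0,0,1]]'; python3 -c "
from h import *
f=grab_frame('wrist');cv2.imwrite('pics/w12.png',f['color'][:,:,::-1])
go((120,-4,58),np.pi)"
```

```text
clock: 13.73
eef_pos: [705.1, 20.1, 322.3]
tcp_rot: [-3.14, 0.002, -2.91]
contact_force: [-0.4, -0.4, -0.1]
opening: 0.001
clk 13.78 tip loc [118.8  -5.7 149.6] rot [-0.002  0.002 -0.001] shift [-1.   1.9 91.6] F [-0.5 -1.3] -0.2 op 0.0
```

View pics/w12.png

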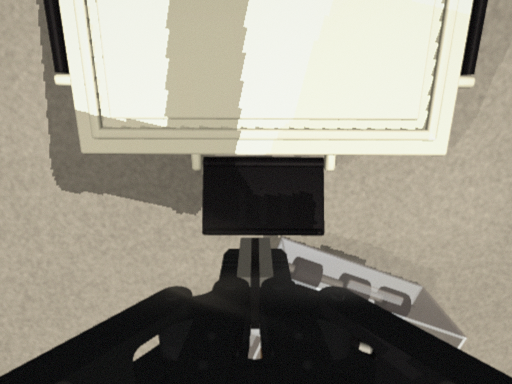

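The far flap (263,195) is ahead. The small clear box's corner (282,237) is close beside the fingers, so I check that gap.

```bash
python3 -c "
from h import *
f=grab_frame('wrist')
for z in (40,60,80): print(z,loc(plane(f,(281,237),z)).round(1))
for p in [(82,154),(447,155)]: print(loc(plane(f,p,107.5)).round(1))
for p in [(203,234),(324,234)]: print('edge',loc(plane(f,p,108)).round(1))
g=grab_frame('top'); print([ (z,loc(plane(g,(246,153),z)).round(1)) for z in (40,60,80)])
go((120,-4,58),np.pi)"
```

```text
40 [158.5  16.   40. ]
60 [149.4  14.4  60. ]
80 [140.2  12.7  80. ]
[  77.3 -101.3  107.5]
[ 78.1 101.5 107.5]
edge [125.5 -36.2 108. ]
edge [125.5  36.  108. ]
[(40, array([161.7,  13.5,  40. ])), (60, array([157.8,  13.8,  60. ])), (80, array([153.9,  14.1,  80. ]))]
clk 13.88 tip loc [119.4  -5.8 151.3] rot [-0.002  0.005  0.   ] shift [-0.1  2.  93.3] F [-0.6  0.1] 0.5 op -0.0
```

The corner sits at about (160,14) and 40 mm high; the fingers reach only to x≈131, so the gap is about 29 mm. Press down.

```bash
python3 -m creep '[[-0.002,0.003,0,0,0,10,1],[0,0,0,0,0,10,1],[0,0,0,0,0,9,1],[0,0,0,0,0,8,1],[0,0,0,0,0,7,1],[0,0,0,0,0,7,1],[0,0,0,0,0,7,1]]'; python3 -c "
from h import *
go((118,-4,58),np.pi)"; python3 -m creep '[[0,0,0,0,0,7,1],[0,0,0,0,0,7,1],[0,0,0,0,0,7,1],[0,0,0,0,0,7,1],[0,0,0,0,0,5,1]]';python3 -c "
from h import *
go((102,-4,58),np.pi)
f=grab_frame('wrist');cv2.imwrite('pics/w13.png',f['color'][:,:,::-1])"
```

```text
clock: 14.47
eef_pos: [707.7, 20.0, 264.9]
tcp_rot: [-3.14, 0.008, -2.912]
contact_force: [-0.6, -0.1, 1.4]
opening: -0.0
clk 14.47 tip loc [121.1  -6.5  91.5] rot [-0.001  0.008 -0.002] shift [ 3.4  2.5 33.5] F [-0.6  0. ] 1.4 op -0.0
clock: 14.88
eef_pos: [707.5, 20.0, 227.3]
tcp_rot: [-3.141, 0.006, -2.912]
contact_force: [0.1, -0.6, 0.1]
opening: 0.002
clk 14.88 tip loc [121.   -6.4  53.9] rot [-0.001  0.006 -0.002] shift [19.   2.4 -4.2] F [-0.  -0.6] 0.1 op 0.0
```

View pics/w13.png

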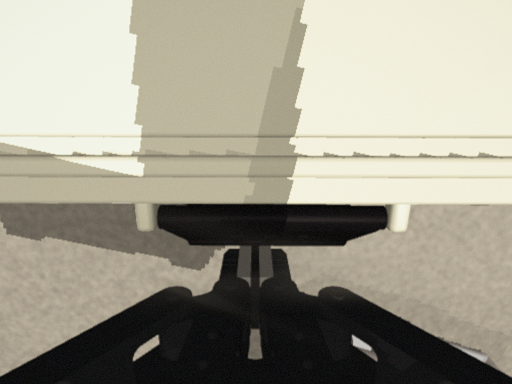

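The far flap (272,222) is down. I push it in.

```bash
python3 -m creep '[[0,0.006,0,4,1,-3,1],[0,0,0,3,0,0,1],[0,0,0,3,0,0,1],[0,0.002,0,2,0,0,1]]'; python3 -m creep '[[0,0.003,0,2,0,0,1]]';python3 -m creep '[[0,0.003,0,2,0,0,1]]'; python3 -c "
from h import *
go((102,-4,58),np.pi)"
```

```text
clock: 15.27
eef_pos: [696.0, 18.5, 229.4]
tcp_rot: [-3.14, 0.002, -2.912]
contact_force: [6.8, 2.2, -4.6]
opening: 0.003
clock: 15.35
eef_pos: [694.6, 18.1, 230.1]
tcp_rot: [-3.14, 0.002, -2.912]
contact_force: [4.4, 1.3, -1.4]
opening: -0.0
clock: 15.43
eef_pos: [693.0, 17.7, 231.0]
tcp_rot: [-3.14, 0.001, -2.912]
contact_force: [3.4, 0.4, 0.1]
opening: -0.002
clk 15.43 tip loc [106.4  -5.3  57.6] rot [-0.002  0.001 -0.002] shift [ 4.4  1.2 -0.4] F [ 3.4 -0.4] 0.1 op -0.0
```

```bash
python3 -m creep '[[0,0.003,0,2,0,0,1]]';python3 -m creep '[[0,0,0,1.5,0,0,1]]';  python3 -m creep '[[0,0,0,1,0,0,1]]'; python3 -c "
from h import *
go((102,-4,58),np.pi)"
```

```text
clock: 15.52
eef_pos: [691.3, 17.3, 231.8]
tcp_rot: [-3.139, -0.0, -2.912]
contact_force: [2.8, 0.8, 0.3]
opening: -0.001
clock: 15.6
eef_pos: [689.7, 16.9, 232.4]
tcp_rot: [-3.139, 0.0, -2.912]
contact_force: [2.4, 0.5, -2.3]
opening: -0.0
clock: 15.68
eef_pos: [688.5, 16.6, 232.7]
tcp_rot: [-3.139, 0.001, -2.912]
contact_force: [1.2, -0.4, -0.3]
opening: 0.006
clk 15.68 tip loc [101.7  -5.4  59.3] rot [-0.003  0.001 -0.002] shift [-0.3  1.4  1.3] F [ 1.1 -0.6] -0.3 op 0.01
```

```bash
python3 -m creep '[[0,0,0,1.2,0,0,1]]';python3 -m creep '[[0,0,0,1,0,0,1]]'
```

```text
clock: 15.77
eef_pos: [687.0, 16.3, 232.8]
tcp_rot: [-3.139, 0.0, -2.912]
contact_force: [7.4, 2.6, -1.6]
opening: 0.002
clock: 15.85
eef_pos: [686.5, 16.1, 233.0]
tcp_rot: [-3.139, 0.003, -2.912]
contact_force: [10.2, 2.7, -5.7]
opening: 0.002
```

Firm against the shut flap. I retreat, rise, and look.

```bash
python3 -m creep '[[0,0,0,-15,0,0,1],[0,0,0,-4,0,-30,1],[0,0,0,0,0,-38,1],[0,0,0,0,0,-38,1],[0,0,0,0,0,-38,1],[0,0,0,0,0,-5,1],[0,0,0,0,0,0,1]]'; python3 -c "
from h import *
f=grab_frame('wrist');cv2.imwrite('pics/w14.png',f['color'][:,:,::-1])"
```

```text
clock: 16.43
eef_pos: [701.8, 20.2, 382.9]
tcp_rot: [-3.142, -0.015, -2.912]
contact_force: [0.4, -0.2, -0.5]
opening: -0.002
```

View pics/w14.png

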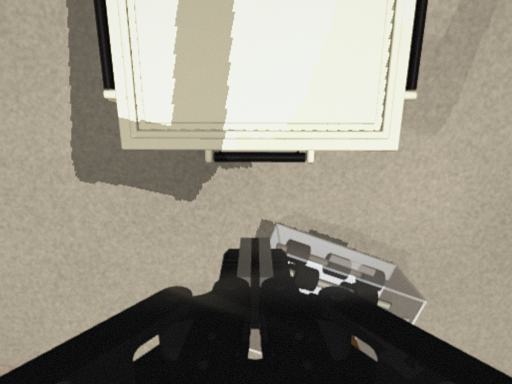

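The far flap (260,157) lies flat under the rim. For a last check I move up and off to get clear views of all four.

```bash
python3 -m creep '[[0,0,0,0,0,-38,1],[0,0,0,0,0,-38,1],[0,0,0,0,0,-38,1],[0,0,0,-25,-25,-20,1],[0,0,0,-25,-25,0,1],[0,0,0,-25,-25,0,1],[0,0,0,0,-38,0,1],[0,0,0,0,-38,0,1],[0,0,0,0,-38,0,1],[0,0,0,0,-38,0,1]]'; python3 -m creep '[[0,0,0,0,-38,0,1],[0,0,0,0,-38,0,1],[0,0,0,0,-38,0,1],[0,0,0,0,-20,0,1],[0,0,0,0,0,0,1]]'; python3 - <<'E'
from h import *
f=grab_frame('top'); g=grab_frame('scene')
cv2.imwrite('pics/tf.png',cv2.resize(f['color'][110:310,130:400],None,fx=2.9,fy=2.9,interpolation=2)[:,:,::-1])
cv2.imwrite('pics/sf.png',cv2.resize(g['color'][130:250,180:330],None,fx=5,fy=5,interpolation=2)[:,:,::-1])
im=f['color'];hsv=cv2.cvtColor(im,cv2.COLOR_RGB2HSV)
m=cv2.inRange(hsv,(0,0,165),(180,60,255)); k,l,st,ce=cv2.connectedComponentsWithStats(m); i=l[194,262]
h=cv2.convexHull(max(cv2.findContours((l==i).astype(np.uint8),0,2)[0],key=cv2.contourArea))
print(cv2.minAreaRect(np.array([plane(f,p,107.5)[:2] for p in h[:,0]],np.float32)))
E
```

```text
clock: 17.32
eef_pos: [831.0, -181.6, 499.6]
tcp_rot: [3.131, -0.041, -2.9]
contact_force: [0.5, -0.2, 0.3]
opening: -0.002
clock: 17.73
eef_pos: [863.0, -327.5, 480.1]
tcp_rot: [3.123, -0.059, -2.906]
contact_force: [0.2, 0.7, -0.3]
opening: 0.0
((621.86474609375, 22.55438232421875), (1802.990234375, 1309.3846435546875), 88.73413848876953)
```

View pics/tf.png

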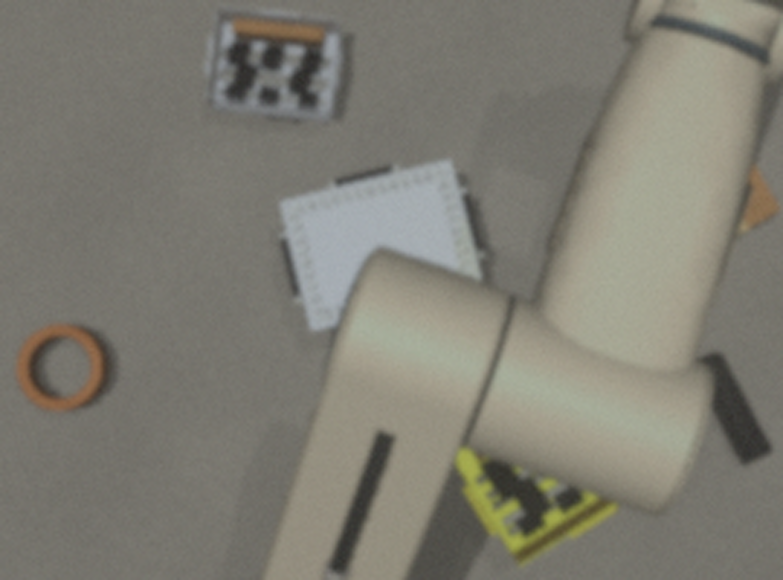

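View pics/sf.png

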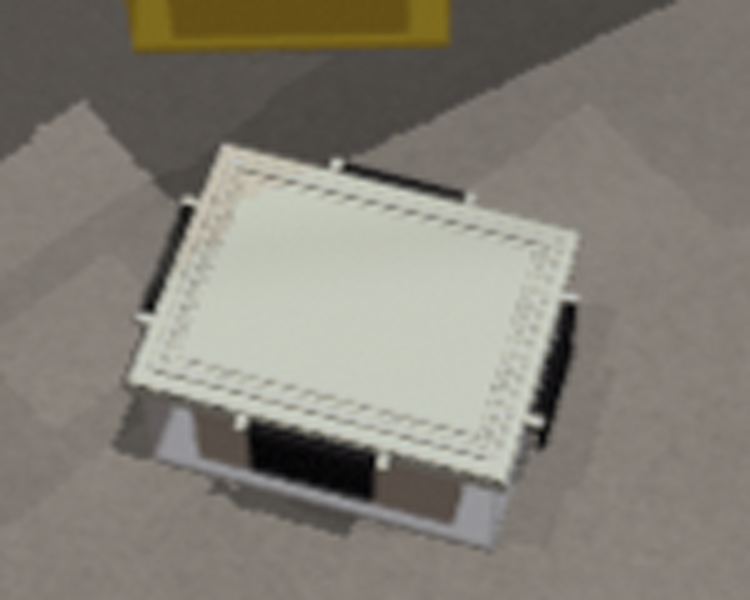

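All four look flush: near (405,180), left (557,370), right (170,260), far (313,460). I compare the flaps' lower corners with predictions for shut and for resting on the rib, and the lid corners with the start.

```bash
python3 - <<'E'
from h import *
g=grab_frame('scene'); t=grab_frame('top')
S=lambda q:((q-[180,130])*5).round(0)
for nm,th in (("shut",0),("rib",.26)):
    u=42*np.sin(th)+4; z=98-42*np.cos(th)
    print(nm,"left",[S(proj(g,wld((s,110+u,z)))) for s in(35,-35)],"far",[S(proj(g,wld((85+u,s,z)))) for s in(35,-35)])
    u=42*np.sin(th)+6
    T=lambda q:((q-[130,110])*2.9).round(0)
    print(nm,"top: left",T(proj(t,wld((0,110+u,z)))),"right",T(proj(t,wld((0,-110-u,z)))),"far",T(proj(t,wld((85+u,0,z)))),"; scene near",S(proj(g,wld((-85-u,0,z)))),"right",S(proj(g,wld((0,-110-u,z)))))
for s in [(79,104),(79,-104),(-79,-104),(-79,104)]: print(S(proj(g,wld((*s,107.5)))))
E
```

```text
shut left [array([540., 454.]), array([571., 345.])] far [array([372., 504.]), array([248., 471.])]
shut top: left [286. 272.] right [473. 224.] far [361. 175.] ; scene near [402. 216.] right [161. 298.]
rib left [array([559., 457.]), array([590., 349.])] far [array([367., 520.]), array([242., 487.])]
rib top: left [277. 274.] right [482. 222.] far [359. 167.] ; scene near [407. 199.] right [142. 292.]
[506. 478.]
[125. 379.]
[219. 140.]
[579. 228.]
```

Left and far match "shut" (not "rib") within a few pixels, and the lid corners match their starting prediction. Near is hidden in the top view, so I swing the arm aside to check it and the right clip.

```bash
python3 -m creep '[[0,0,0,38,-9,0,1],[0,0,0,38,-9,0,1],[0,0,0,38,-9,0,1],[0,0,0,38,-9,0,1],[0,0,0,38,-9,0,1],[0,0,0,38,-9,0,1],[0,0,0,38,-9,0,1],[0,0,0,38,-9,0,1],[0,0,0,38,-9,0,1],[0,0,0,38,-9,0,1]]'; python3 -m creep '[[0,0,0,38,-9,0,1],[0,0,0,38,-9,0,1],[0,0,0,38,-9,0,1],[0,0,0,38,-9,0,1],[0,0,0,20,-9,0,1],[0,0,0,0,0,0,1]]'; python3 - <<'E'
from h import *
t=grab_frame('top'); im=t['color'].copy(); x0,y0,s=205,140,7
cv2.imwrite('pics/tf0.png',cv2.resize(im[110:310,130:400],None,fx=2.9,fy=2.9,interpolation=2)[:,:,::-1])
c=cv2.resize(im[y0:y0+84,x0:x0+112],None,fx=s,fy=s,interpolation=2)
for th,col in ((0,(0,255,0)),(.26,(255,0,0))):
    u=42*np.sin(th)+6; z=98-42*np.cos(th)
    for a,b in [((-85-u,-35),(-85-u,35)),((85+u,-35),(85+u,35)),((-35,110+u),(35,110+u)),((-35,-110-u),(35,-110-u))]:
        p,q=[((proj(t,wld((*v,z)))-[x0,y0]+.5)*s).astype(int) for v in(a,b)]
        cv2.line(c,tuple(map(int,p)),tuple(map(int,q)),col,1)
cv2.imwrite('pics/tf2.png',c[:,:,::-1])
E
```

```text
clock: 18.77
eef_pos: [515.0, -479.0, 502.5]
tcp_rot: [3.121, -0.05, -2.866]
contact_force: [0.8, -0.5, 0.0]
opening: 0.001
clock: 19.27
eef_pos: [353.1, -562.7, 517.5]
tcp_rot: [3.13, -0.047, -2.857]
contact_force: [0.6, 1.0, -0.2]
opening: 0.003
```

View pics/tf2.png

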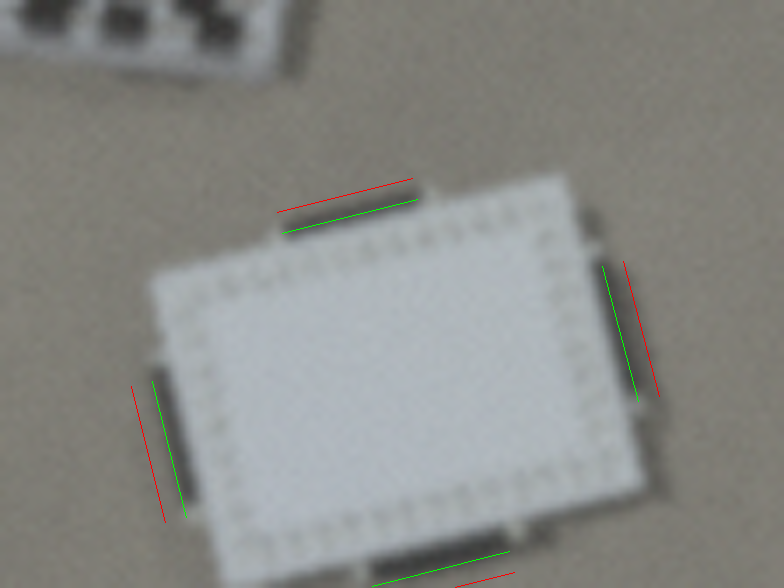

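View pics/tf0.png

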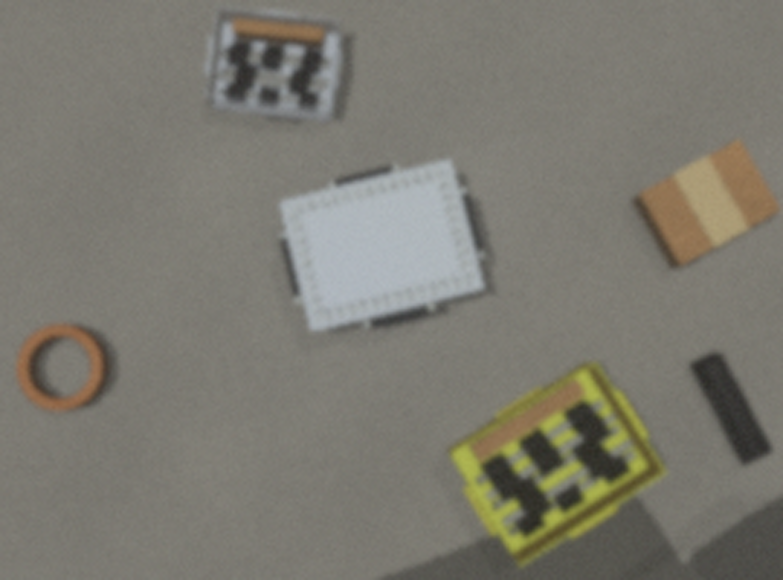

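All four flaps end at the green (shut) lines, well short of the red (rib) lines, and the tape, stapler and carton are undisturbed. Handing in.

```bash
python3 -c "
from rig import job,sense
print(sense()['contact_force'].round(1)); print(job.sign_off())"
```

```text
[ 0.9  0.4 -0.7]
the job is handed in; nothing more can be done
None
```

All four clips on the lidded clear box look snapped shut, and I handed the job in at about 19.4 s of the 59 s allowed. With closed fingertips I folded each flap down from above, then pushed it in low on the flap, in the order near, right, left, far.

**Clips:** On the near, left and far clips the force rose to 5–7 N, fell away as the clip went over the rib, then rose again against the shut flap. On the right clip I read the force only after it had snapped. In the last top and scene pictures the flap edges match the predicted shut position, not the position resting on the rib. The far flap's dark strip runs a few pixels past the shut line in the top view. I put that down to viewing angle, because its lower corners in the scene view match shut.

**Box and surroundings:** The right clip got one extra push of about 20 N after it had already snapped. The lid edges measured the same afterwards, within 1–2 mm. In the last pictures the box, tape roll, stapler and carton look unmoved; I compared the three bystanders by eye, not by measurement. One automatic re-measurement of the lid outline failed because its colour mask was too wide, so I compared the predicted lid corners with the picture instead. The arm was clear of everything at hand-in.

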